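# Pick the press lever that matches the sample on the job tray

### The job

Look at the sample lever riveted on the apron of the left-hand job tray. Take the one lever of the same shape from the bins and lay it flat inside that left-hand tray; the right-hand tray is for a later job.

Things in the scene. Friction and masses are not known exactly. Their poses are not given: they have to be found in the camera images.
- bell_lever: Loose lever, 90 g: L shape, arms to +x and +y, 10 mm thick, 18 wide, reaching 46 from the centre of an upright square steel hub, 20x20, 34 tall. Grip the hub from above, fingertips 12 mm or more above the underside to clear the arms. Origin: underside, hub centre; z up; hub faces square to x, y. In one of 3 shallow bin compartments 124x127, floor 4 and walls 14 mm over the bench; which one varies.
- straight_lever: Loose lever, 90 g: straight, arms to +x and -x, 10 mm thick, 18 wide, reaching 46 from the centre of an upright square steel hub, 20x20, 34 tall. Grip the hub from above, fingertips 12 mm or more above the underside to clear the arms. Origin: underside, hub centre; z up; hub faces square to x, y. Flat in another compartment (same bins); the third holds a T-shaped lever matching no sample.
- bell_tray: Fixed plywood tray, 130 mm square inside, floor 4 thick, walls 4 thick, 16 high. Origin: underside, centre of the square; x, y along its sides. Its sample, an L-shaped lever, is riveted on an apron 124 mm off at its +y side, hub top at 38. Two trays stand side by side in front of the bins; the left one (origin at y between -0.02 and 0.12 m) is to be loaded, the right one (y about -0.36) is for later; which is which varies.
- straight_tray: Fixed plywood tray, 130 mm square inside, floor 4 thick, walls 4 thick, 16 high. Origin: underside, centre of the square; x, y along its sides. Its sample, a straight lever, is riveted on an apron 124 mm off at its +y side, hub top at 38. Two trays stand side by side in front of the bins; the left one (origin at y between -0.02 and 0.12 m) is to be loaded, the right one (y about -0.36) is for later; which is which varies.
There are look-alikes about, which are no part of the job. Leave any red look-alike of the bell_lever alone.

How it is judged:
By the outcome, as a careful person would: the job done as asked, in the order asked, and still so for the second after the job is handed in, with the robot touching nothing.
It also fails if it takes over 32 s, if anything falls off the work surface, if the arm or the gripper's body presses on something with over 40 N, if the wrist force passes 120 N, or if a joint passes its speed limit or range.

### The arm

A 6-joint arm with a two-finger parallel gripper is mounted at the origin on a cart in front of the work surface, level with it; the furniture and walls round the work are solid. World frame = base frame: x ahead of the robot, y to its left, z up, the work surface at z = 0. Lengths are in m, angles in rad, forces in N, time in s.
With the tool pointing down it reaches from about 0.3 to 0.875 m from the base axis. Payload 6.4 kg.
Tool frame: the origin (TCP) lies between the finger pads; the fingertips stand 25 mm ahead of it and the grasp point (between the pads) lies 6 mm ahead of it; z points along the fingers, y is the direction in which the jaws open and shut (so a half turn about z gives the same grasp; the last joint's range is limited). The gripper opens to 88 mm and grips with 3 to 60 N. Pads are 18 mm wide; open, the fingers measure 123 mm over their backs; the gripper's body (75 mm by 187 mm) begins 45 mm behind the grasp point.
Start: joints at [0.969, 0.181, 1.607, -0, 1.354, -0.206], TCP at [0.222, 0.531, 0.264] pointing down, gripper open.
Joint ranges: [-2.99, 2.99], [-0.89, 2.07], [0.3, 2.58], [-1.14, 4.28], [0, 2.63], [-3.12, 3.12]. Speed limits (rad/s): [2.57, 2.57, 3.01, 3.14, 3.14, 3.14].

### API

Orientations are given as a unit quaternion [w, x, y, z].
In Python, from cell import env gives the robot as it stands.
- The arm moves only by the tool move_arm, never from a script. Its argument "deltas" is one flat list of numbers, 7 for each row, row after row: the shift along the tool's x, y, z in m, then the turn, a rotation vector about the tool's x, y, z in units of 8 degrees (1.0 is 8 degrees), then the opening, from -1 (shut) to 1 (fully open), so that 0 is half open. In form: [tx, ty, tz, wx, wy, wz, grip, tx, ty, tz, wx, wy, wz, grip, ...]. A call has exactly 8 rows; each row shifts and turns the commanded pose from where the row before left it, along the tool's axes as they then stand; what a row does not reach is not made up. A row lasts 1/10 s, in which the tool goes at most 50 mm and 8.59 degrees, less where a joint would pass 70% of its speed; a pose out of reach is approached as far as the arm can. A call is refused whole if a number of a shift passes 0.05 or a number of a turn 1, either way. A call with a gripper value outside its range is refused whole. The fingers move at their own pace and stop on an object; the grip force is fixed at half the most. Time passes only in rows, so rows that do not move let the fingers close, or fill a call up. It gives the time, the measured TCP pose, the force and the opening at its end, in the units of the state.
- env.get_state(): the state, without advancing time (a new reading comes with each control period).
- env.get_image(name): name is "side" or "top"; returns the picture (400x640x3 uint8, blue, green, red); there is no depth.
- env.camera_info(name): a dict with "K" (3x3 intrinsics, pixels), "cam_to_world" (4x4, takes a point from camera to world coordinates). Camera axes: x right, y up, looking along -z (the intrinsics and any distortion apply to the point x, -y, -z); pixel columns grow to the right and rows downward; lengths in m; the calibration is good to about 2 mm. A picture is of the moment at which its call begins. camera_info takes no time and is no camera call.
- env.sign_off(): hands the job in, once; it reports no verdict.
The state is a dict: "clock": time; "joint_pos": joint angles; "dq": joint speeds; "joint_torque": joint torques, N m; "ee_pos": TCP position; "ee_rot": TCP orientation; "force": force on the tool from outside, world axes, zero at the start; "moment": the same for the moment, N m; "finger_gap": finger opening in m.
Only numpy, scipy, OpenCV 4.12 (cv2) and the standard library are available. Lean on these libraries where they do the work, as an engineer would, in place of code of your own. Each camera call takes 0.05 s, during which the arm holds its last target.

## Working session

There is one attempt and no reset: what is moved stays moved. The work goes in short steps, Python scripts to look and compute and a tool call to move; the robot and the scene stay as the last step left them, time stands still between calls to the robot, and variables do not carry over. Pictures are saved under pics/ and viewed, and the job is handed in when it is done.

Besides the shell and the picture viewer there is one more tool, called after "Request:" as name(argument=value, ...) on one line, values as JSON. move_arm: Moves the arm, as the interface text tells. Its arguments: {"type":"object","properties":{"deltas":{"type":"array","items":{"type":"number"}}},"required":["deltas"]}

```bash
mkdir -p pics; ls
python3 - <<'E'
from cell import env
import cv2,numpy as np
np.set_printoptions(precision=4,suppress=True)
for n in("top","side"):
    cv2.imwrite(f"pics/{n}0.png",env.get_image(n)); i=env.camera_info(n); print(n,{k:(np.array(v) if not isinstance(v,str) else v) for k,v in i.items()})
s=env.get_state();print(s)
E
```

```text
pics
top {'K': array([[422.4581,   0.    , 326.7627],
       [  0.    , 422.4581, 199.3338],
       [  0.    ,   0.    ,   1.    ]]), 'cam_to_world': array([[ 0.0034,  0.9985, -0.0542,  0.5045],
       [-1.    ,  0.0032, -0.0031, -0.1372],
       [-0.0029,  0.0542,  0.9985,  0.9196],
       [ 0.    ,  0.    ,  0.    ,  1.    ]])}
side {'K': array([[499.0237,   0.    , 321.965 ],
       [  0.    , 499.0237, 200.048 ],
       [  0.    ,   0.    ,   1.    ]]), 'cam_to_world': array([[ 0.9823,  0.1167, -0.1466,  0.4041],
       [-0.1864,  0.5303, -0.8271, -0.9362],
       [-0.0187,  0.8398,  0.5426,  0.5605],
       [ 0.    ,  0.    ,  0.    ,  1.    ]])}
{'clock': 0.1, 'joint_pos': array([ 0.9687,  0.1814,  1.6079, -0.    ,  1.3538, -0.2063]), 'dq': array([-0.0001, -0.0017, -0.0016,  0.0007, -0.0007,  0.0004]), 'joint_torque': array([  0.0002, -43.4823, -34.2697,   0.0704,   0.034 ,  -0.0001]), 'ee_pos': array([0.2214, 0.5302, 0.2629]), 'ee_rot': array([-0.0003,  0.1966,  0.9805, -0.0007]), 'force': array([0.7896, 0.7299, 0.4714]), 'moment': array([ 0.0398,  0.0167, -0.0293]), 'finger_gap': 0.08838639625769994}
```

View pics/top0.png

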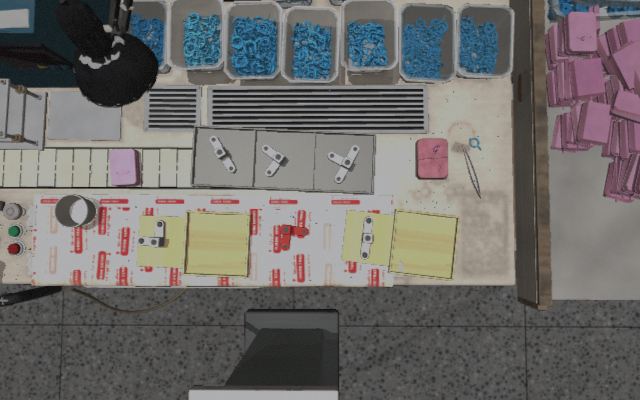

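View pics/side0.png

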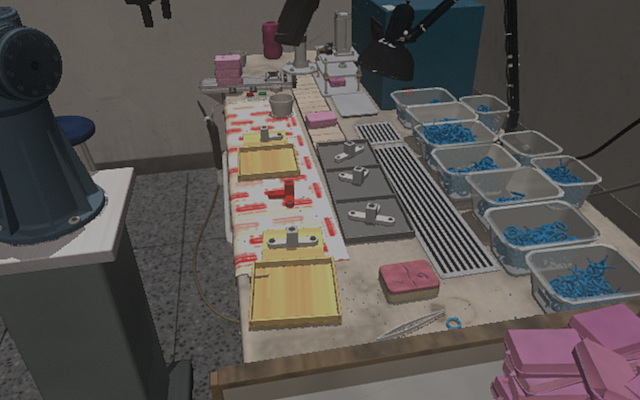

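Run:
```python
import cv2,numpy as np
a=cv2.imread("pics/top0.png")
c=cv2.resize(a[125:195,190:380],None,fx=4,fy=4,interpolation=cv2.INTER_CUBIC)
d=cv2.resize(a[205:282,130:320],None,fx=4,fy=4,interpolation=cv2.INTER_CUBIC)
cv2.imwrite("pics/crop0.png",np.vstack([c,d]))
b=cv2.imread("pics/side0.png")
cv2.imwrite("pics/crop1.png",cv2.resize(b[110:250,225:425],None,fx=4,fy=4,interpolation=cv2.INTER_CUBIC))
```

```text
(no output)
```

View pics/crop0.png

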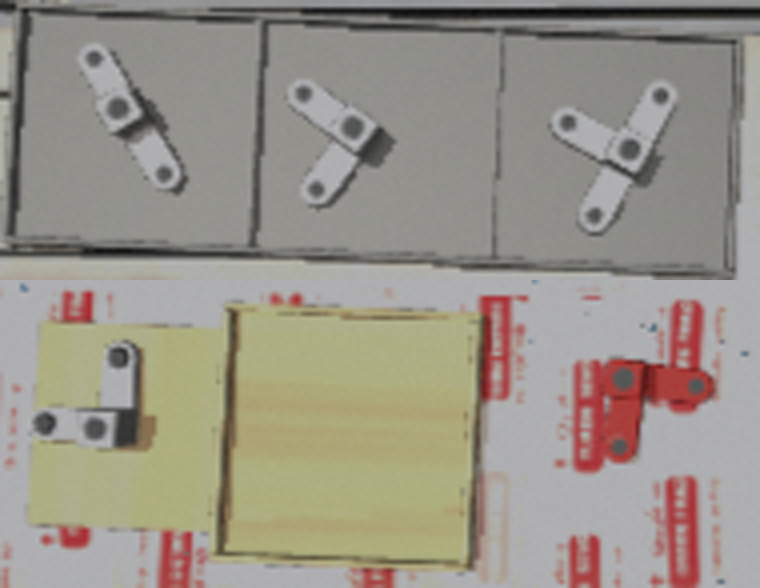

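View pics/crop1.png

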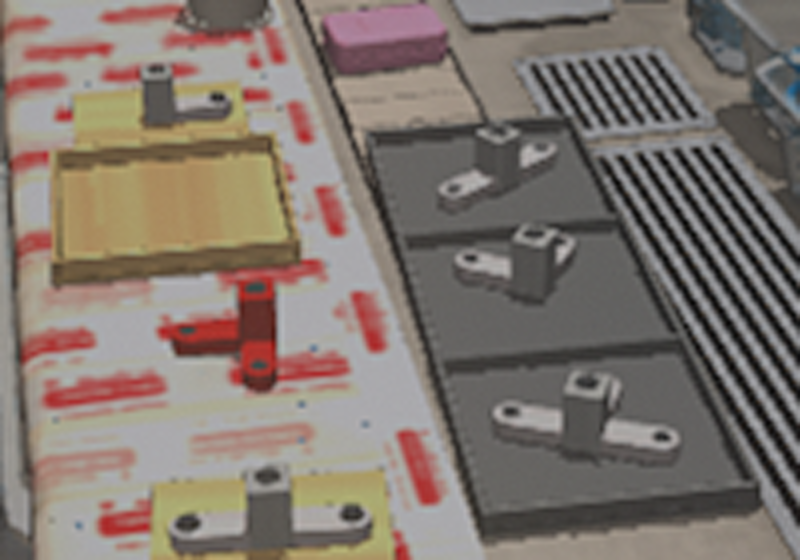

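```bash
cat > h.py <<'E'
import numpy as np,cv2
from cell import env
np.set_printoptions(precision=4,suppress=True)
def ray(n,u,v):
    i=env.camera_info(n);K=np.array(i["K"]);T=np.array(i["cam_to_world"])
    d=np.array([(u-K[0,2])/K[0,0],-(v-K[1,2])/K[1,1],-1.]);return T[:3,3],T[:3,:3]@d
def pl(n,u,v,z):
    o,d=ray(n,u,v);return o+d*(z-o[2])/d[2]
def two(p,q):
    (o,d),(e,f)=ray("top",*p),ray("side",*q)
    A=np.array([d,-f]).T;s=np.linalg.lstsq(A,e-o,rcond=None)[0];a=o+s[0]*d;b=e+s[1]*f
    return (a+b)/2,np.linalg.norm(a-b)
def dark(img,u,v,r=3):
    g=cv2.cvtColor(img,cv2.COLOR_BGR2GRAY).astype(float);u0,v0=int(round(u)),int(round(v))
    w=g[v0-r:v0+r+1,u0-r:u0+r+1];w=np.clip(np.percentile(w,75)-w-15,0,None)
    Y,X=np.mgrid[v0-r:v0+r+1,u0-r:u0+r+1];return (w*X).sum()/w.sum(),(w*Y).sum()/w.sum()
E
python3 - <<'E'
from h import *
a=cv2.imread("pics/top0.png");b=cv2.imread("pics/side0.png")
f=lambda x,y,oy:((x+.5)/4-.5+190,(y+.5)/4-.5+oy)
h=dark(a,*f(352,127,125),2);p1=dark(a,*f(304,94,125),2);p2=dark(a,*f(317,189,125),2)
hs=dark(b,(540.5)/4-.5+225,236.5/4-.5+110,2)
print(h,p1,p2,hs)
H=pl("top",*h,.038);A=pl("top",*p1,.014);B=pl("top",*p2,.014)
print(H,"side",pl("side",*hs,.038),two(h,hs))
for q in(A,B):print(q,np.linalg.norm((q-H)[:2]),np.degrees(np.arctan2(*(q-H)[1::-1])))
# tray rim corners z .016
g=lambda x,y:((x+.5)/4-.5+130,(y-280+.5)/4-.5+205)
C=[pl("top",*g(*p),.016) for p in((229,306),(482,315),(472,566),(218,555))]
print(np.array(C),np.mean(C,0))
# side rim corners
k=lambda x,y:((x+.5)/4-.5+225,(y+.5)/4-.5+110)
C=[pl("side",*k(*p),.016) for p in((55,151),(275,136),(298,245),(52,264))]
print(np.array(C),np.mean(C,0))
E
```

```text
(np.float64(277.9158878504673), np.float64(156.34579439252337)) (np.float64(265.4567062818336), np.float64(147.96095076400678)) (np.float64(268.6895306859206), np.float64(171.8880866425993)) (np.float64(359.5694117647059), np.float64(168.56))
[ 0.6425 -0.0314  0.038 ] side [ 0.6466 -0.0356  0.038 ] (array([ 0.6453, -0.0315,  0.0356]), np.float64(0.004786826640390121))
[ 0.6645 -0.0014  0.014 ] 0.03716458299212642 53.829564146370245
[ 0.6125 -0.009   0.014 ] 0.03749472967598571 143.22881695520968
[[0.5273 0.1651 0.016 ]
 [0.5229 0.0295 0.016 ]
 [0.3898 0.0331 0.016 ]
 [0.3951 0.1681 0.016 ]] [0.4588 0.0989 0.016 ]
[[0.3973 0.1679 0.016 ]
 [0.5303 0.1582 0.016 ]
 [0.5239 0.0215 0.016 ]
 [0.3891 0.0302 0.016 ]] [0.4601 0.0945 0.016 ]
```

The left sample (152,236) is an L. Things that could be mistaken for the loose one, from the top view:
- Straight lever, (219,152)
- L lever, (278,156)
- T lever, (347,162)
- Red L look-alike, (286,238)
- Riveted samples, (152,236) and (368,237)

I choose the grey L in the middle compartment. The crop shows two arms at 90°, and they measure 53.8° and 143.2°. Hub is at about (0.6445, -0.0335), tray centre about (0.459, 0.097).

Request:
move_arm(deltas=[0,0,0,0,0,0.86,1,0,0,0,0,0,0.86,1,-0.02,-0.006,0,0,0,0,1,-0.034,-0.01,0,0,0,0,1,-0.034,-0.01,0,0,0,0,1,-0.034,-0.01,0,0,0,0,1,-0.034,-0.01,0,0,0,0,1,-0.034,-0.01,0,0,0,0,1])

```text
clock: 0.9
ee_pos: [0.3417, 0.3713, 0.2634]
ee_rot: [-0.0, 0.313, 0.95, -0.0]
force: [-0.5, -0.1, 0.9]
finger_gap: 0.0882
```

Request:
move_arm(deltas=[-0.034,-0.01,0,0,0,0,1,-0.034,-0.01,0,0,0,0,1,-0.034,-0.01,0,0,0,0,1,-0.034,-0.01,0,0,0,0,1,-0.034,-0.01,0,0,0,0,1,-0.034,-0.01,0,0,0,0,1,-0.034,-0.01,0,0,0,0,1,-0.034,-0.01,0,0,0,0,1])

```text
clock: 1.7
ee_pos: [0.513, 0.1454, 0.2633]
ee_rot: [-0.0, 0.313, 0.95, -0.0]
force: [1.6, 1.1, 0.4]
finger_gap: 0.0884
```

Request:
move_arm(deltas=[-0.034,-0.01,0.01,0,0,0,1,-0.034,-0.01,0.015,0,0,0,1,-0.034,-0.01,0.015,0,0,0,1,-0.034,-0.01,0.015,0,0,0,1,-0.034,-0.01,0.02,0,0,0,1,-0.028,-0.01,0.02,0,0,0,1,-0.015,-0.006,0.015,0,0,0,1,0,0,0,0,0,0,1])

```text
clock: 2.5
ee_pos: [0.6436, -0.0346, 0.1504]
ee_rot: [-0.003, 0.314, 0.949, -0.0]
force: [0.1, 0.1, 0.1]
finger_gap: 0.0882
```

Run:
```python
from h import *
a=env.get_image("top");b=env.get_image("side")
cv2.imwrite("pics/c2.png",np.hstack([cv2.resize(a[110:210,190:290],None,fx=4,fy=4,interpolation=2),cv2.resize(b[100:200,300:400],None,fx=4,fy=4,interpolation=2)]))
print(env.get_state()["ee_pos"])
```

```text
[ 0.6441 -0.0325  0.1532]
```

View pics/c2.png

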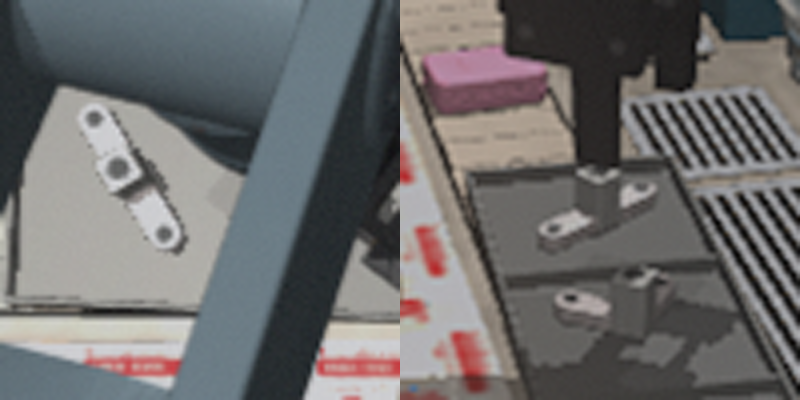

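Side crop: the fingers stand over the middle L; its hub is at about (360,170). Descending to TCP z = 0.044, then closing.

Request:
move_arm(deltas=[0,0,0.02,0,0,0,1,0,0,0.02,0,0,0,1,0,0,0.02,0,0,0,1,0,0,0.015,0,0,0,1,0,0,0.015,0,0,0,1,0,0,0.012,0,0,0,1,0,0,0.007,0,0,0,1,0,0,0,0,0,0,1])

```text
clock: 3.4
ee_pos: [0.6441, -0.0327, 0.0437]
ee_rot: [-0.001, 0.313, 0.95, -0.0]
force: [0.0, -0.2, 0.4]
finger_gap: 0.088
```

Run:
```python
from h import *
b=env.get_image("side")
cv2.imwrite("pics/c3.png",cv2.resize(b[120:220,300:420],None,fx=5,fy=5,interpolation=2))
s=env.get_state();print(s["ee_pos"],s["force"])
```

```text
[ 0.6447 -0.0328  0.0445] [-0.5924  0.1344  0.9951]
```

View pics/c3.png

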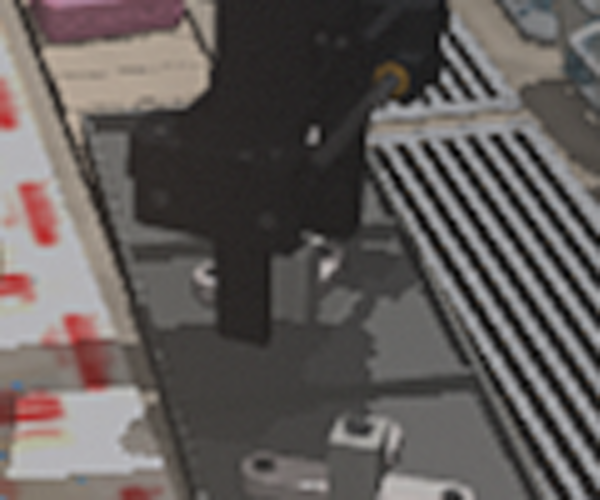

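The hub (about (361,178)) stands between the fingers and nothing is touching (force about 1 N). Closing.

Request:
move_arm(deltas=[0,0,0,0,0,0,-0.3,0,0,0,0,0,0,-0.5,0,0,0,0,0,0,-1,0,0,0,0,0,0,-1,0,0,0,0,0,0,-1,0,0,0,0,0,0,-1,0,0,0,0,0,0,-1,0,0,0,0,0,0,-1])

```text
clock: 4.25
ee_pos: [0.6447, -0.0328, 0.0447]
ee_rot: [-0.0, 0.313, 0.95, -0.0]
force: [-0.6, 0.1, 0.0]
finger_gap: 0.0266
```

Request:
move_arm(deltas=[0,0,-0.005,0,0,0,-1,0,0,-0.01,0,0,0,-1,0,0,-0.015,0,0,0,-1,0,0,-0.02,0,0,0,-1,0,0,-0.015,0,0,0,-1,0,0,-0.01,0,0,0,-1,0,0,-0.005,0,0,0,-1,0,0,0,0,0,0,-1])

```text
clock: 5.05
ee_pos: [0.6451, -0.0329, 0.1256]
ee_rot: [0.001, 0.313, 0.95, 0.0]
force: [0.8, -0.5, -1.7]
finger_gap: 0.0197
```

Run:
```python
from h import *
b=env.get_image("side")
cv2.imwrite("pics/c4.png",cv2.resize(b[80:220,300:420],None,fx=4,fy=4,interpolation=2))
s=env.get_state();print(s["ee_pos"],s["force"],s["finger_gap"])
```

```text
[ 0.6446 -0.0329  0.1247] [-0.7481 -0.0825 -0.1291] 0.019753099632790497
```

View pics/c4.png

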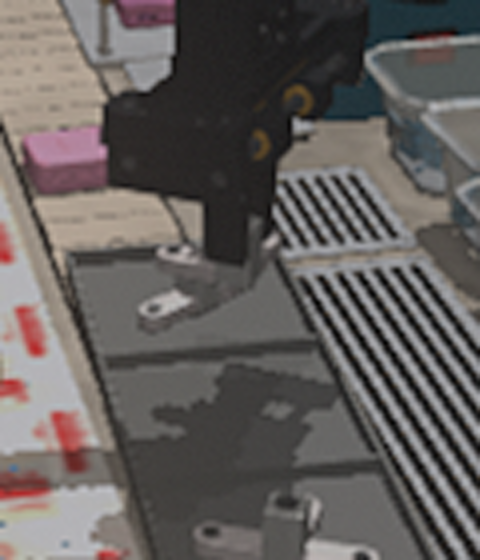

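Run:
```python
from h import *
o,d=ray("side",(175.5)/4-.5+300,255.5/4-.5+80)
for y in(-.0108,):
  t=(y-o[1])/d[1];print(o+t*d)
```

```text
[ 0.6167 -0.0108  0.0889]
```

Request:
move_arm(deltas=[0.012,-0.001,0,0,0,0,-1,0.03,-0.002,0,0,0,0,-1,0.04,-0.003,0,0,0,0,-1,0.04,-0.004,0,0,0,0,-1,0.04,-0.004,0,0,0,0,-1,0.03,-0.002,0,0,0,0,-1,0.02,-0.002,0,0,0,0,-1,0,0,0,0,0,0,-1])

```text
clock: 5.9
ee_pos: [0.4598, 0.0802, 0.1234]
ee_rot: [-0.002, 0.312, 0.95, -0.0]
force: [0.7, 0.1, -1.7]
finger_gap: 0.0196
```

Run:
```python
from h import *
b=env.get_image("side");a=env.get_image("top")
cv2.imwrite("pics/c5.png",np.hstack([cv2.resize(b[70:210,200:340],None,fx=4,fy=4,interpolation=2)]))
s=env.get_state();print(s["ee_pos"],s["force"],s["finger_gap"],s["clock"])
```

```text
[0.4631 0.0788 0.1245] [ 0.5761  0.6153 -0.3572] 0.019216743169673395 6.0
```

View pics/c5.png

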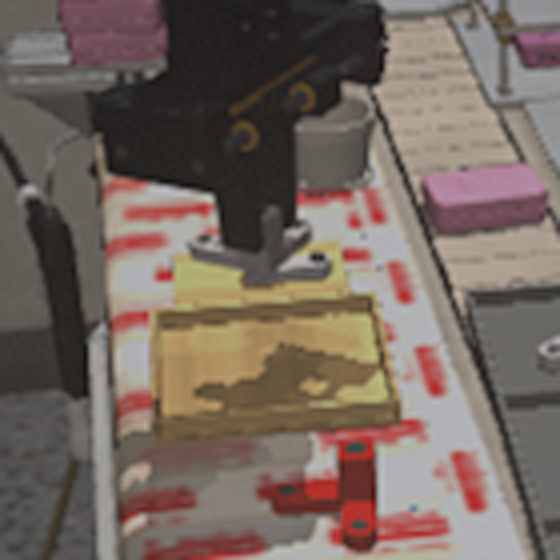

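The L is held at side pixel (268,135), above the left tray. Lowering.

Request:
move_arm(deltas=[0,0,0.008,0,0,0,-1,0,0,0.014,0,0,0,-1,0,0,0.015,0,0,0,-1,0,0,0.014,0,0,0,-1,0,0,0.01,0,0,0,-1,0,0,0.008,0,0,0,-1,0,0,0.004,0,0,0,-1,0,0,0,0,0,0,-1])

```text
clock: 6.8
ee_pos: [0.4634, 0.0785, 0.0512]
ee_rot: [-0.0, 0.313, 0.95, -0.0]
force: [-0.3, 0.5, -1.1]
finger_gap: 0.0196
```

Run:
```python
from h import *
b=env.get_image("side")
cv2.imwrite("pics/c6.png",np.hstack([cv2.resize(b[100:200,220:320],None,fx=6,fy=6,interpolation=2)]))
s=env.get_state();print(s["ee_pos"],s["force"],s["finger_gap"],s["clock"])
```

```text
[0.4636 0.0785 0.0517] [-0.1452 -0.0993 -0.9689] 0.019876752370072512 6.85
```

View pics/c6.png

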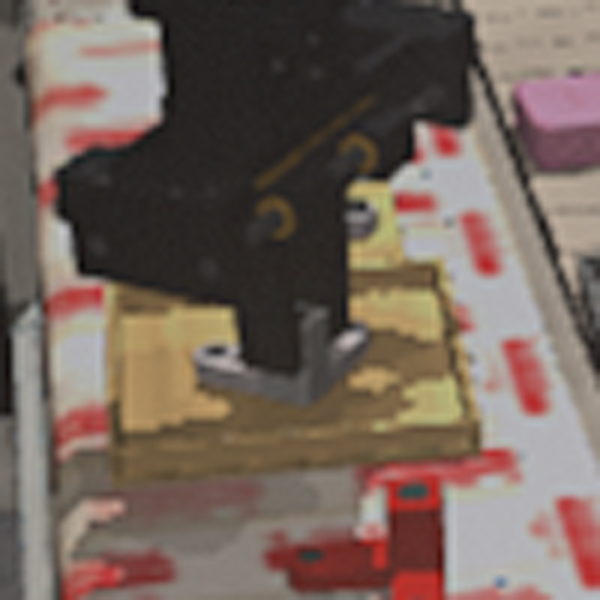

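Request:
move_arm(deltas=[0,0,0.001,0,0,0,-1,0,0,0.001,0,0,0,-1,0,0,0.001,0,0,0,-1,0,0,0,0,0,0,-1,0,0,0,0,0,0,-1,0,0,0,0,0,0,-1,0,0,0,0,0,0,-1,0,0,0,0,0,0,-1])

```text
clock: 7.65
ee_pos: [0.4635, 0.0786, 0.0487]
ee_rot: [0.0, 0.313, 0.95, 0.0]
force: [-0.5, 0.4, -1.6]
finger_gap: 0.0195
```

Request:
move_arm(deltas=[0,0,0.001,0,0,0,-1,0,0,0.001,0,0,0,-1,0,0,0,0,0,0,-1,0,0,0,0,0,0,-1,0,0,0,0,0,0,-1,0,0,0,0,0,0,-1,0,0,0,0,0,0,-1,0,0,0,0,0,0,-1])

```text
clock: 8.45
ee_pos: [0.4637, 0.0785, 0.0475]
ee_rot: [0.0, 0.313, 0.95, -0.0]
force: [-2.4, -0.3, 9.1]
finger_gap: 0.0196
```

Request:
move_arm(deltas=[0,0,0.001,0,0,0,-1,0,0,0,0,0,0,-1,0,0,0,0,0,0,-1,0,0,0,0,0,0,-1,0,0,0,0,0,0,-1,0,0,0,0,0,0,-1,0,0,0,0,0,0,-1,0,0,0,0,0,0,-1])

```text
clock: 9.25
ee_pos: [0.4638, 0.0786, 0.0474]
ee_rot: [0.0, 0.312, 0.95, -0.0]
force: [-8.0, 0.0, 20.8]
finger_gap: 0.0201
```

It has touched the floor (contact from TCP z 0.0475). Easing back 1 mm, opening, then going straight up.

Request:
move_arm(deltas=[0,0,-0.001,0,0,0,-1,0,0,0,0,0,0,-0.3,0,0,0,0,0,0,0,0,0,0,0,0,0,0.3,0,0,0,0,0,0,0.5,0,0,0,0,0,0,0.5,0,0,0,0,0,0,0.5,0,0,0,0,0,0,0.5])

```text
clock: 10.05
ee_pos: [0.4635, 0.0786, 0.0467]
ee_rot: [-0.0, 0.313, 0.95, 0.0]
force: [-0.3, 0.2, 0.4]
finger_gap: 0.0662
```

Request:
move_arm(deltas=[0,0,-0.005,0,0,0,0.5,0,0,-0.015,0,0,0,0.5,0,0,-0.03,0,0,0,0.5,0,0,-0.035,0,0,0,0.5,0,0,-0.035,0,0,0,0.5,0,0,-0.03,0,0,0,0.5,0,0,-0.015,0,0,0,0.5,0,0,-0.005,0,0,0,0.5])

```text
clock: 10.85
ee_pos: [0.4646, 0.0785, 0.2192]
ee_rot: [0.002, 0.313, 0.95, 0.001]
force: [-0.2, 0.7, 0.2]
finger_gap: 0.0663
```

Request:
move_arm(deltas=[0.015,0.015,0,0,0,0,0.5,0.025,0.03,0,0,0,0,0.5,0.025,0.03,0,0,0,0,0.5,0.025,0.03,0,0,0,0,0.5,0.025,0.03,0,0,0,0,0.5,0.025,0.03,0,0,0,0,0.5,0.015,0.015,0,0,0,0,0.5,0,0,0,0,0,0,0.5])

```text
clock: 11.65
ee_pos: [0.4444, 0.3175, 0.2156]
ee_rot: [-0.001, 0.311, 0.95, -0.0]
force: [0.9, -0.1, -0.8]
finger_gap: 0.0662
```

Run:
```python
from h import *
b=env.get_image("side");a=env.get_image("top")
cv2.imwrite("pics/c7.png",np.hstack([cv2.resize(a[190:290,130:230],None,fx=4,fy=4,interpolation=2),cv2.resize(b[100:200,220:320],None,fx=4,fy=4,interpolation=2)]))
cv2.imwrite("pics/t7.png",a)
s=env.get_state();print(s["ee_pos"],s["force"],s["finger_gap"],s["clock"])
```

```text
[0.445  0.3152 0.2157] [0.4105 0.1521 0.1413] 0.06592449864191861 11.75
```

View pics/c7.png

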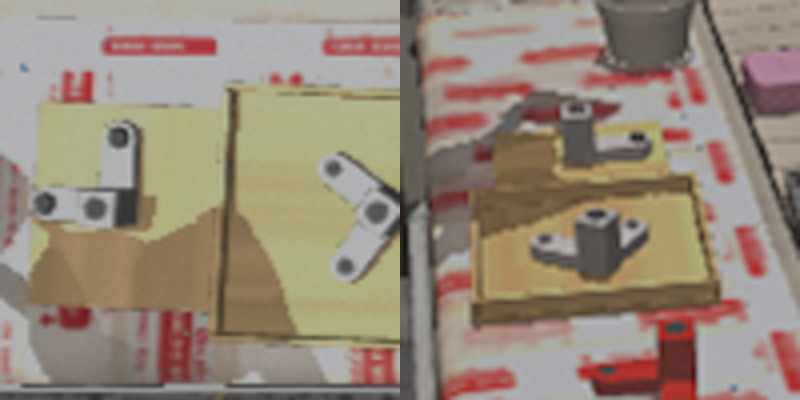

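View pics/t7.png

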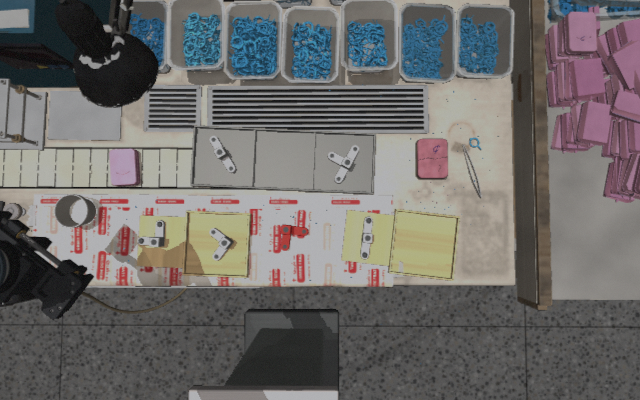

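The L lever lies flat and clear of the walls in the left tray, hub at (224,243) in the top view. Everything else is where it was, and the arm is clear.

```bash
python3 -c "
from cell import env
print(env.sign_off())"
```

```text
the job is handed in; nothing more can be done
None
```

The left tray's sample is an L, so I took the grey L lever from the middle bin, laid it flat in the left tray, and signed off at about 11.8 s.

- **Final check:** The last top and side pictures show the lever flat on the tray floor, clear of the walls. The straight lever, the T lever, the red look-alike and the right-hand tray are where they were. The gripper is open and well away, with about 0 N on it.
- **What disagreed:** The top and side views differed by about 4–5 mm on the positions, mostly in y, so I used values between them.
- **Grip and contact force:** The fingers were still closing when the lift began, so they gripped the hub about 3 mm higher than planned. The highest reading I saw was about 22 N, when the lever met the tray floor.

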